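# Tip one axle pair of toy wheels off the counting tray

### The job

Put the empty plywood box with the upright grip board on the bench under the open front of the tilting wheel tray, then lift the tray's rear bar until the front pair of toy wheels slides off into the box, and lower the tray back to its rest and let go. Only the front pair may go: the two wheels behind the raised strip stay on the tray, and the box ends upright on the bench with both front wheels in it.

Things in the scene. Friction and masses are not known exactly. Their poses are not given: they have to be found in the camera images.
- tray (a joint): Tip of the counting tray about its level hinge, rad: 0 = level at rest on its stand (it falls back there by its own weight), grows as the rear bar is lifted, stop at 0.95. The wheels ahead of the strip begin to slide between 0.42 and 0.67; tipped smoothly to 0.85 they all go within a second and those behind the strip stay.
- tray_bar (a point): Centre of the tray's round rear bar: dark wood, 14 mm thick, 100 mm long, a steel arm at each end, only bench beneath; pinch it from above across its thickness. Tray level: 145 mm above the bench; axes x level from mouth to bar, y along the bar, z up (they tip with the tray). The hinge is parallel to the bar, 150 mm away (-x) and 45 mm lower. Lifting takes under 3 N.
- tray_mouth (a point): Middle of the open front edge of the tray floor, top face; level tray: 106 mm above the bench, 205 mm from the bar, same axes. Floor plywood 6 thick, 118 long, 86 wide between 15 mm walls; a dark strip 4 mm high crosses it 47 to 51 mm behind the edge. At 0.85 rad the edge is 43 mm lower, 14 mm further back. Up to 90 mm height the space below is open, back to 60 mm behind the edge (stand).
- catch_box: Open plywood box, 110 (x) by 130 (y) by 45 mm high, walls 5, about 0.2 kg; origin: centre of underside. Grip board on its -x wall: dark wood, 12 mm thick (x), 50 wide, top at 95 mm, middle at x = -61; pinch its top from above. Best place: axes as tray_mouth's (board away from the tray), origin 30 mm ahead (-x) of the mouth's edge, which then overhangs it: slide it in from the front.
- front_wheel_a: toy wheel of light wood, a disc 36 mm across and 14 mm thick, 12 g, lying flat on the tray in the front row (ahead of the strip), on its +y side (tray axes); origin at the centre of its underside. To be tipped into the box.
- front_wheel_b: the same, the other wheel of the front row, on its -y side. To be tipped into the box.
- back_wheel_a: the same kind of wheel, behind the strip, on the +y side (tray axes). Must stay on the tray.
- back_wheel_b: the same, behind the strip, on the -y side. Must stay on the tray.
Things that resemble listed ones, but are neither listed nor needed, are in the scene too. Leave any blue or yellow look-alike of the front_wheel_b alone. What is shaped like the back_wheel_b but grey is not meant.

How it is judged:
By the outcome, as a careful person would: the job done as asked, in the order asked, and still so for the second after the job is handed in, with the robot touching nothing.
It also fails if it takes over 59 s, if anything falls off the work surface, if the arm or the gripper's body presses on something with over 40 N, if the wrist force passes 120 N, or if a joint passes its speed limit or range.

### The arm

A 6-joint arm with a two-finger parallel gripper is mounted at the origin on the work surface. World frame = base frame: x ahead of the robot, y to its left, z up, the work surface at z = 0. Lengths are in m, angles in rad, forces in N, time in s.
With the tool pointing down it reaches from about 0.3 to 0.75 m from the base axis. Payload 8.5 kg.
Tool frame: the origin (TCP) lies on the centre line of the jaws, within the pads' length; the fingertips stand ctrl.nose_length ahead of it and the grasp point (between the pads) lies 8 mm behind it (ctrl.nose_length is the distance from the TCP to the fingertips, in m); z points along the fingers, x is the direction in which the jaws open and shut, and the axes are right-handed (so a half turn about z gives the same grasp; the last joint's range is limited). The gripper opens to 85 mm and grips with 20 to 120 N. Pads are 22 mm wide; open, the fingers measure 114 mm over their backs; the gripper's body (76 mm by 85 mm) begins 54 mm behind the grasp point. The pads swing forward as they close: fully open they stand 13 mm farther back than shut.
Start: joints at [-1.531, 0.381, 1.297, -0, 1.464, -0.215], TCP at [0.139, -0.532, 0.242] pointing down, gripper open.
Joint ranges: [-3.11, 3.11], [-0.89, 2.33], [0.22, 2.48], [-1.42, 4.56], [0.17, 2.85], [-2.88, 2.88]. Speed limits (rad/s): [2.39, 2.39, 3.14, 3.14, 3.14, 3.14].

### API

Orientations are given as a rotation vector (axis times angle).
In Python, from plant import ctrl, vision gives the robot as it stands.
- The arm moves only by the tool servo_tool, never from a script. Its argument "rows" is a list of rows, each a list of 5 numbers: the shift along the tool's x, y, z in mm, then the turn about the tool's z in degrees, then the closure, from -1 (fully open) to 1 (shut). A call has 1 to 12 rows; each row is the pose to reach, as a shift and turn from the pose commanded when the call began, along the tool's axes at that moment; what a row does not reach only later rows make up. A row lasts 1/8 s, in which the tool goes at most 62.5 mm and 10.7 degrees, less where a joint would pass 70% of its speed; a pose out of reach is approached as far as the arm can. A call with a gripper value outside its range is refused whole. The fingers move at their own pace and stop on an object; "newtons" is the grip in N (left out, the last holds). Time passes only in rows, so rows that repeat a pose let the fingers close. It gives the time, the measured TCP pose, the force and the opening at its end, in the units of the state.
- ctrl.get_obs(): the state, without advancing time (a new reading comes with each control period).
- vision.get_image(name): name is "side" or "top" or "wrist"; returns a dict with "image" (400x640x3 uint8, blue, green, red), "fx", "fy", "cx", "cy" (pixels), "extrinsics" (4x4, takes a point from camera to world coordinates). Camera axes: x right, y down, z forward; pixel columns grow to the right and rows downward; lengths in m; the calibration is good to about 2 mm. A picture is of the moment at which its call begins. There is no depth.
- ctrl.finish_job(): hands the job in, once; it reports no verdict.
Trained networks look in a picture, given as the dict that the camera call returned (one of the last four; its "shot" number tells which), for a name from the list of things; names that differ only in an ending like _2 or _b are one class to them, and where a whole thing is asked for, a point or a joint stands for the part that bears it (a point fixed in the world has none). Each returns a list of dicts, best first, with "p" (0 to 1); they miss things now and then, are a little off and sometimes report something else, mostly with a low value. They report only what shows in the picture. A call takes as long as a camera call. They do not tell look-alikes from the thing itself.
- vision.find_in(picture, label): "rect" ([left, top, width, height] in pixels, round what is visible of it).
- vision.outline_of(picture, label): "mask" (400x640 bool, what is visible of it) and "rect" ([left, top, width, height] in pixels, round what is visible of it).
- vision.landmark_of(picture, label): "xy" ([column, row] in pixels: a listed point, or the origin of a listed thing).
The state is a dict: "time": time; "q": joint angles; "qvel": joint speeds; "joint_torque": joint torques, N m; "eef_pos": TCP position; "ee_rot": TCP orientation; "force": force on the tool from outside, world axes, zero at the start; "torque": the same for the moment, N m; "finger_gap": opening from 0.0 (shut) to 1.0 (fully open).
Only numpy, scipy, OpenCV 4.12 (cv2) and the standard library are available. Lean on these libraries where they do the work, as an engineer would, in place of code of your own. Each camera call takes 0.05 s, during which the arm holds its last target. There are 200 camera calls.

## Working session

There is one attempt and no reset: what is moved stays moved. The work goes in short steps, Python scripts to look and compute and a tool call to move; the robot and the scene stay as the last step left them, time stands still between calls to the robot, and variables do not carry over. Pictures are saved under pics/ and viewed, about 8 in all and at most 12, crops included, and the job is handed in when it is done.

Besides the shell and the picture viewer there is one more tool, called by a JSON object that holds its "name" and its "arguments". servo_tool: Moves the arm, as the interface text tells. Its arguments: {"type":"object","properties":{"rows":{"type":"array","items":{"type":"array","items":{"type":"number"}}},"newtons":{"type":"number"}},"required":["rows"]}

```bash
mkdir -p pics; ls; cat > h.py <<'E'
import numpy as np,cv2
from plant import ctrl,vision
def ray(im,uv):
    T=np.array(im["extrinsics"]);d=np.array([(uv[0]-im["cx"])/im["fx"],(uv[1]-im["cy"])/im["fy"],1.])
    return T[:3,3],T[:3,:3]@d
def atz(im,uv,z):
    o,d=ray(im,uv);return o+d*(z-o[2])/d[2]
def proj(im,p):
    T=np.linalg.inv(np.array(im["extrinsics"]));c=T[:3,:3]@p+T[:3,3]
    return np.array([im["fx"]*c[0]/c[2]+im["cx"],im["fy"]*c[1]/c[2]+im["cy"]])
E
python3 - <<'E'
from h import *
o=ctrl.get_obs();print(o["time"],o["eef_pos"],o["ee_rot"],o["finger_gap"],ctrl.nose_length)
np.set_printoptions(precision=4,suppress=True)
Z=dict(tray_bar=.145,tray_mouth=.106,catch_box=0.,front_wheel_a=.106,back_wheel_a=.106)
for n in("top","side"):
    im=vision.get_image(n);cv2.imwrite(f"pics/{n}0.png",im["image"]);print(n,np.array(im["extrinsics"])[:3,3])
    for l,z in Z.items():
        for r in vision.landmark_of(im,l)[:5]:
            print(l,round(r["p"],2),np.round(r["xy"],1),atz(im,r["xy"],z))
        
E
```

```text
pics
0.0 [ 0.1386144  -0.53196474  0.24166766] [-2.48481049e+00  1.92047904e+00  1.56806254e-03] 1.0000145142406387 0.011
top [0.475  0.0062 0.8681]
tray_bar 0.61 [167.8 224.7] [0.5566 0.2569 0.145 ]
tray_mouth 0.73 [278.  264.7] [0.483  0.0592 0.106 ]
catch_box 0.63 [436.3 272.1] [ 0.4642 -0.2809  0.    ]
front_wheel_a 0.79 [265.9 249.1] [0.5128 0.0826 0.106 ]
front_wheel_a 0.78 [258.5 274. ] [0.466  0.0959 0.106 ]
front_wheel_a 0.76 [295.4 208.3] [0.5917 0.0261 0.106 ]
front_wheel_a 0.56 [323.8 200.3] [ 0.6073 -0.0297  0.106 ]
front_wheel_a 0.42 [167.8 224.8] [0.5608 0.2704 0.106 ]
back_wheel_a 0.55 [237.  256.4] [0.4994 0.1372 0.106 ]
back_wheel_a 0.54 [245.  238.4] [0.5336 0.1228 0.106 ]
back_wheel_a 0.45 [237.7 165.6] [0.6779 0.1404 0.106 ]
side [0.3762 0.7496 0.5948]
tray_bar 0.93 [300.9 262.6] [0.5553 0.2504 0.145 ]
tray_mouth 0.6 [359.8 232.3] [0.4826 0.069  0.106 ]
tray_mouth 0.6 [332.  240.7] [0.5323 0.1187 0.106 ]
catch_box 0.85 [382.3 198.8] [ 0.477  -0.2755  0.    ]
front_wheel_a 0.72 [349.2 233.2] [0.504 0.08  0.106]
front_wheel_a 0.71 [363.5 237.9] [0.4707 0.0866 0.106 ]
front_wheel_a 0.47 [315.7 231.2] [0.5757 0.0972 0.106 ]
back_wheel_a 0.75 [253.1 269.8] [0.6497 0.2563 0.106 ]
back_wheel_a 0.66 [347.6 251.2] [0.4924 0.1424 0.106 ]
```

View pics/top0.png

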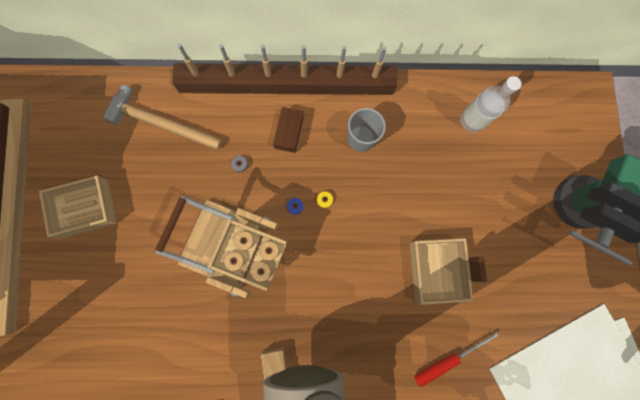

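View pics/side0.png

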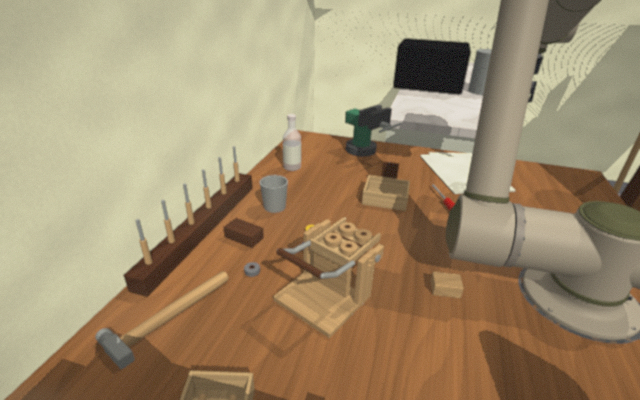

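The pictures show the tray at top (230,250), with its bar at (170,227) and its mouth at (278,262). The box with the board is at (441,271), its board at (478,269). The boardless box at (77,207) is a look-alike, since the right one must have the grip board. The blue wheel (295,206), yellow wheel (325,200) and grey wheel (238,163) are decoys to leave alone. Next I fit the poses.

```bash
cat >> h.py <<'E'
from scipy.optimize import minimize
def boxmask(im,x,y,a):
    m=np.zeros((400,640),np.uint8);c,s=np.cos(a),np.sin(a)
    def hull(x0,x1,y0,y1,z0,z1):
        P=[proj(im,np.array([x+c*u-s*v,y+s*u+c*v,w])) for u in(x0,x1) for v in(y0,y1) for w in(z0,z1)]
        cv2.fillConvexPoly(m,cv2.convexHull(np.float32(P)*16).astype(np.int32),1,shift=4)
    hull(-.055,.055,-.065,.065,0,.045);hull(-.067,-.055,-.025,.025,0,.095)
    return m>0
def fitbox(views,x0):
    f=lambda p:-sum((lambda a:(a&m).sum()/(a|m).sum())(boxmask(im,p[0]/100,p[1]/100,p[2]/10)) for im,m in views)
    x0=np.array([x0[0]*100,x0[1]*100,x0[2]*10])
    r=minimize(f,x0,method="Nelder-Mead",options=dict(initial_simplex=x0+np.vstack([np.zeros(3),np.eye(3)*1.5]),xatol=.02,fatol=1e-4))
    return r.x[0]/100,r.x[1]/100,r.x[2]/10,r.fun
E
python3 - <<'E'
from h import *
from scipy.optimize import least_squares
from scipy.spatial.transform import Rotation as R
V=[]
ims=[vision.get_image(n) for n in("top","side")]
for im in ims:
    for r in vision.outline_of(im,"catch_box"):
        print(r["p"],r["rect"])
        if r["rect"][0]>350:V.append((im,r["mask"]));break
b=fitbox(V,(.468,-.278,1.57));print("box",b)
for v in V:print(" single",fitbox([v],b[:3]))
# tray fit
obs=[]
t=[("bar",(167.8,224.7),0),("mouth",(278,264.7),0),("bar",(300.9,262.6),1),("mouth",(359.8,232.3),1)]
L=dict(bar=(0,.145),mouth=(-.205,.106))
def pt(p,k):
    d,z=L[k];return np.array([p[0]+d*np.cos(p[2]),p[1]+d*np.sin(p[2]),z])
s=least_squares(lambda p:np.concatenate([proj(ims[i],pt(p,k))-uv for k,uv,i in t]),[.556,.254,1.2],x_scale=[.01,.01,.1])
print("tray bar",s.x,np.degrees(s.x[2]),"res",s.fun.round(1),"mouth",pt(s.x,"mouth"))
# bar by colour in the masks: ends
im=ims[0];T=[]
for r in vision.outline_of(im,"tray_bar")[:1]:print(r["p"],r["rect"])
M=R.from_rotvec(ctrl.get_obs()["ee_rot"]).as_matrix();print(M.round(4))
for i,n in((0,"box"),(1,"tray")):
    v=ims[i]["image"]
    print(n)
cv2.imwrite("pics/crop1.png",np.hstack([cv2.resize(ims[0]["image"][190:305,145:300],None,fx=3,fy=3,interpolation=2),cv2.resize(ims[0]["image"][225:340,400:500],None,fx=3,fy=3,interpolation=2)]))
E
```

```text
0.57 [412.8, 242.6, 75.4, 61.0]
0.66 [360.1, 161.7, 54.5, 47.1]
box (np.float64(0.4677541266619474), np.float64(-0.28264060489849036), np.float64(1.6186596996865639), np.float64(-1.8854732396280363))
 single (np.float64(0.46799310504546454), np.float64(-0.28104094373823313), np.float64(1.6274210180736781), np.float64(-0.9519923187710033))
 single (np.float64(0.46794220684208016), np.float64(-0.2839737575368886), np.float64(1.6259007930046394), np.float64(-0.9437203791469194))
tray bar [0.55532485 0.25400264 1.21225862] 69.4573024247252 res [ 1.6  0.7 -1.5 -0.2 -0.7  1.3  0.3 -1.8] mouth [0.48338927 0.0620384  0.106     ]
0.81 [152.2, 194.6, 135.6, 95.4]
[[ 2.520e-01 -9.677e-01  1.000e-04]
 [-9.677e-01 -2.520e-01 -0.000e+00]
 [ 0.000e+00 -1.000e-04 -1.000e+00]]
box
tray
```

View pics/crop1.png

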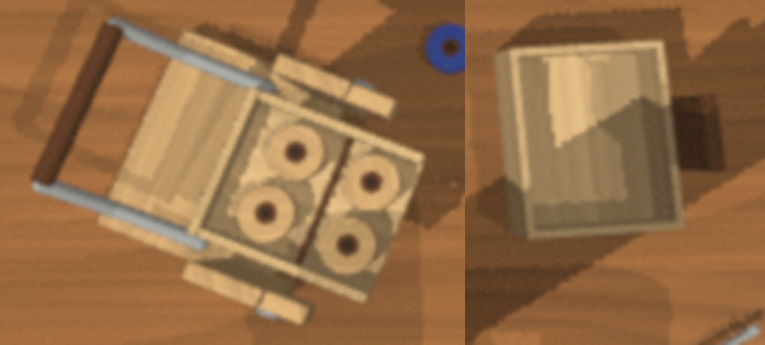

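The box matches, with its board at −x and a yaw of 93°. The tray yaw is about 68.5°, bar ≈ (.556,.2535), mouth ≈ (.482,.062). I'll move above the board.

{"name": "servo_tool", "arguments": {"rows": [[-25,-92,20,3,-1],[-50,-185,40,6,-1],[-75,-278,60,9,-1],[-99,-369,80,11.6,-1],[-99,-369,80,11.6,-1],[-99,-369,80,11.6,-1],[-99,-369,80,11.6,-1],[-99,-369,80,11.6,-1],[-99,-369,80,11.6,-1]]}}

```text
time: 1.98
eef_pos: [0.4698, -0.3445, 0.1627]
ee_rot: [2.277, -2.164, 0.001]
force: [0.6, -0.7, -0.8]
finger_gap: 1.0
```

```bash
python3 - <<'E'
from h import *
from scipy.spatial.transform import Rotation as R
o=ctrl.get_obs();print(o["time"],o["eef_pos"],np.degrees(o["q"][5]));M=R.from_rotvec(o["ee_rot"]).as_matrix();print(M.round(3))
im=vision.get_image("wrist");v=im["image"].copy()
m=boxmask(im,.4678,-.2826,1.62)
cs,_=cv2.findContours(m.astype(np.uint8),0,2);cv2.drawContours(v,cs,-1,(0,0,255),1)
cv2.imwrite("pics/w1.png",v)
for r in vision.outline_of(im,"catch_box")[:2]:
    print(r["p"],r["rect"]);print(fitbox([(im,r["mask"])],(.4678,-.2826,1.62)))
E
```

```text
1.975 [ 0.46978938 -0.34446487  0.16271093] 39.215172768010596
[[ 0.051 -0.999  0.   ]
 [-0.999 -0.051 -0.001]
 [ 0.001 -0.    -1.   ]]
0.82 [151.1, 102.4, 175.0, 172.2]
(np.float64(0.4697939919664202), np.float64(-0.2829303036976667), np.float64(1.611419073397348), np.float64(-0.9449646201129297))
```

View pics/w1.png

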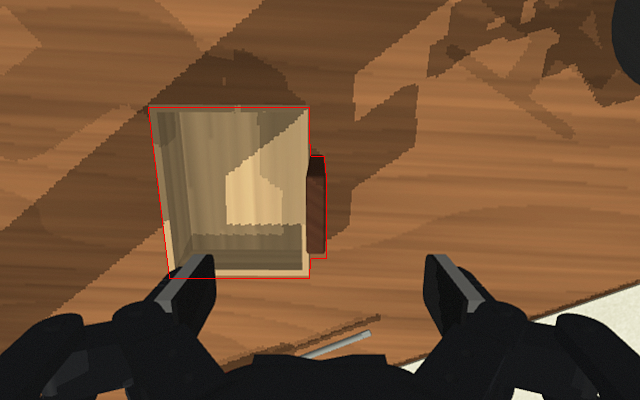

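The wrist view shows the box outline fitting well, with the board at (316,205) between the fingers. Descend and grip.

{"name": "servo_tool", "arguments": {"rows": [[0,0,45,0,-1],[0,0,80,0,-1],[0,0,93,0,-1],[0,0,93,0,-1],[0,0,93,0,1],[0,0,93,0,1],[0,0,93,0,1],[0,0,93,0,1],[0,0,93,0,1],[0,0,93,0,1]], "newtons": 60}}

```text
time: 3.32
eef_pos: [0.4708, -0.3433, 0.0696]
ee_rot: [-2.279, 2.162, -0.0]
force: [-0.4, 2.9, 4.8]
finger_gap: 0.133
```

Gripped: the gap is about 11 mm. Lift slightly, turn and go to the stand-off ahead of the mouth.

{"name": "servo_tool", "arguments": {"rows": [[0,0,-12,0,1],[0,0,-20,0,1],[-25,8,-20,3,1],[-60,18,-20,7,1],[-95,28,-20,11,1],[-130,38,-20,15,1],[-165,49,-20,20,1],[-190,56,-20,23,1],[-203,60,-20,24.4,1],[-203,60,-20,24.4,1],[-203,60,-20,24.4,1],[-203,60,-20,24.4,1]]}}

```text
time: 4.82
eef_pos: [0.4005, -0.1445, 0.0894]
ee_rot: [-1.77, 2.596, -0.001]
force: [0.7, 0.2, -2.2]
finger_gap: 0.131
```

```bash
python3 - <<'E'
from h import *
from scipy.spatial.transform import Rotation as R
o=ctrl.get_obs();print(o["time"],o["eef_pos"],o["finger_gap"],o["force"]);M=R.from_rotvec(o["ee_rot"]).as_matrix();print(M[:,0].round(3))
im=vision.get_image("wrist");v=im["image"].copy()
for l in("tray_mouth","tray_bar","front_wheel_a"):
    for r in vision.landmark_of(im,l)[:4]:print(l,r["p"],np.round(r["xy"],1),atz(im,r["xy"],.145 if l=="tray_bar" else .106))
# overlay expected tray floor front/strip and planned box
a=np.radians(68.5);ux=np.array([np.cos(a),np.sin(a),0]);uy=np.array([-ux[1],ux[0],0]);m=np.array([.482,.0625,.106])
for d in(0,.049,.118):
    p=[proj(im,m+ux*d+uy*s*.043) for s in(-1,1)];cv2.line(v,*[tuple(map(int,q)) for q in p],(0,0,255),1)
p=[proj(im,m+ux*.205+uy*s*.05+[0,0,.039]) for s in(-1,1)];cv2.line(v,*[tuple(map(int,q)) for q in p],(0,255,0),1)
cv2.imwrite("pics/w2.png",v)
t=vision.get_image("top");v=t["image"].copy()
for d in(0,.049,.118):
    p=[proj(t,m+ux*d+uy*s*.043) for s in(-1,1)];cv2.line(v,*[tuple(map(int,q)) for q in p],(0,0,255),1)
p=[proj(t,m+ux*.205+uy*s*.05+[0,0,.039]) for s in(-1,1)];cv2.line(v,*[tuple(map(int,q)) for q in p],(0,255,0),1)
c=cv2.resize(v[185:335,145:365],None,fx=2.2,fy=2.2);w=cv2.imread("pics/w2.png")
w=cv2.resize(w,(480,300));c=cv2.resize(c,(440,300));cv2.imwrite("pics/c2.png",np.vstack([cv2.copyMakeBorder(w,0,0,0,0,0),np.pad(c,((0,0),(0,40),(0,0)))]))
E
```

```text
4.825 [ 0.40051003 -0.14449641  0.08937363] 0.13102824017431852 [ 0.67468509  0.21310152 -2.15210697]
[-0.365 -0.931  0.   ]
```

View pics/c2.png

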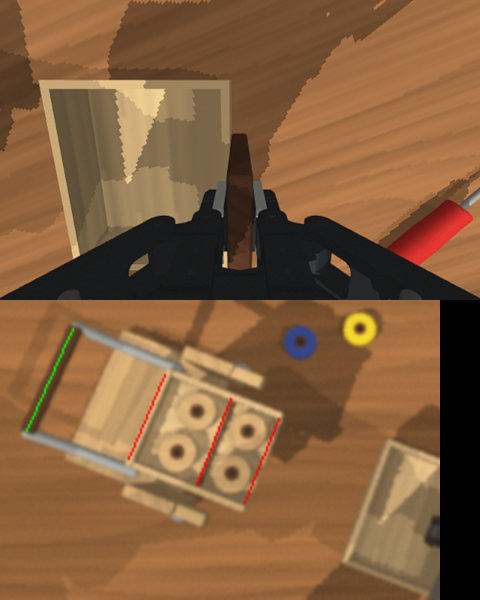

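The overlay matches the tray: mouth edge, strip and bar fall on their lines. The box is held level and aligned. Slide in and lower.

{"name": "servo_tool", "arguments": {"rows": [[-25,0,0,0,1],[-55,0,0,0,1],[-85,0,0,0,1],[-112,0,0,0,1],[-128,0,0,0,1],[-131,0,0,0,1],[-131,0,10,0,1],[-131,0,16,0,1],[-131,0,19,0,1],[-131,0,19.5,0,1],[-131,0,19.5,0,1]]}}

```text
time: 6.45
eef_pos: [0.448, -0.022, 0.0698]
ee_rot: [-1.77, 2.595, -0.0]
force: [-0.0, -1.0, -2.2]
finger_gap: 0.13
```

```bash
python3 - <<'E'
from h import *
o=ctrl.get_obs();print(o["time"],o["eef_pos"],o["finger_gap"],o["force"])
t=vision.get_image("top");s=vision.get_image("side")
cv2.imwrite("pics/c3.png",np.hstack([cv2.resize(t["image"][185:335,145:365],(440,300)),cv2.resize(s["image"][170:350,240:450],(350,300))]))
E
```

```text
6.45 [ 0.44804484 -0.02202559  0.06983134] 0.12985086498053158 [-0.02194467 -0.96544164 -2.15920191]
```

View pics/c3.png

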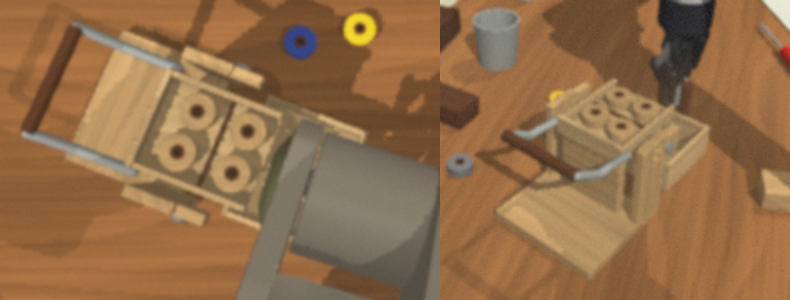

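The box lies under the mouth, but the wrist still carries its weight (−2.2 N). Lower 1.5 mm more, release and rise.

{"name": "servo_tool", "arguments": {"rows": [[0,0,1,0,1],[0,0,1.5,0,1],[0,0,1,0,0.3],[0,0,1,0,0.2],[0,0,1,0,0.2],[0,0,1,0,0.2],[0,0,-25,0,0.2],[0,0,-70,0,0],[0,0,-130,0,-1],[0,0,-180,0,-1],[0,0,-180,0,-1]]}}

```text
time: 7.92
eef_pos: [0.4491, -0.0222, 0.253]
ee_rot: [-1.768, 2.591, -0.009]
force: [0.7, 0.1, 0.1]
finger_gap: 1.003
```

{"name": "servo_tool", "arguments": {"rows": [[-50,0,0,0,-1],[-110,0,0,0,-1],[-170,0,0,0,-1],[-230,0,0,0,-1],[-275,0,0,0,-1],[-296,1,20,0,-1],[-296,1,20,0,-1],[-296,1,20,0,-1],[-296,1,20,0,-1]]}}

```text
time: 9.05
eef_pos: [0.5552, 0.2532, 0.2305]
ee_rot: [-1.768, 2.596, -0.001]
force: [0.1, -1.1, -0.3]
finger_gap: 1.005
```

```bash
python3 - <<'E'
from h import *
from scipy.spatial.transform import Rotation as R
o=ctrl.get_obs();print(o["time"],o["eef_pos"],R.from_rotvec(o["ee_rot"]).as_matrix()[:,0].round(3))
im=vision.get_image("wrist");v=im["image"].copy()
a=np.radians(68.5);ux=np.array([np.cos(a),np.sin(a),0]);uy=np.array([-ux[1],ux[0],0]);m=np.array([.482,.0625,.106])
p=[proj(im,m+ux*.205+uy*s*.05+[0,0,.039]) for s in(-1,1)];print(p);cv2.line(v,*[tuple(map(int,q)) for q in p],(0,255,0),1)
for r in vision.landmark_of(im,"tray_bar")[:2]:print(r["p"],r["xy"],atz(im,r["xy"],.145))
t=vision.get_image("top");m=boxmask(t,.471,.0346,np.radians(68.5))
w=t["image"].copy();cs,_=cv2.findContours(m.astype(np.uint8),0,2);cv2.drawContours(w,cs,-1,(0,0,255),1)
cv2.imwrite("pics/c4.png",np.vstack([cv2.resize(v,(480,300)),cv2.resize(w[185:335,125:365],(480,300))]))
E
```

```text
9.05 [0.55518761 0.25319497 0.23053895] [-0.366 -0.931 -0.   ]
[array([316.51021039, 132.3466486 ]), array([316.90028091, 280.56475876])]
0.89 [321.1, 203.7] [0.56051365 0.24885341 0.145     ]
0.44 [481.7, 222.4] [0.51013184 0.15577183 0.145     ]
```

View pics/c4.png

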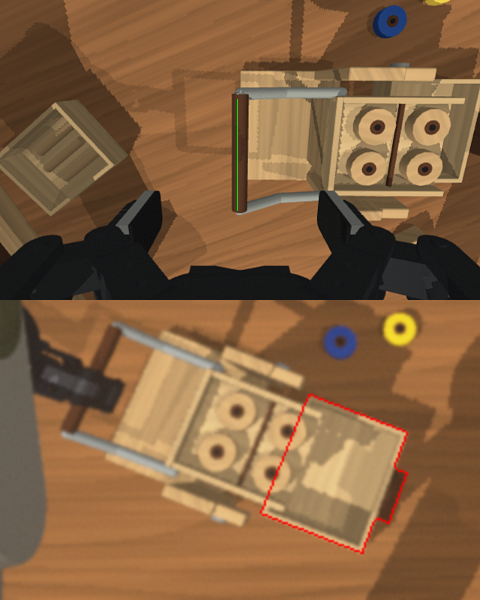

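The box (red outline) sits as planned under the mouth. In the wrist view the bar is at column 322 against my 317, so it is about 3 mm nearer the tray. I'll correct that, descend and grip.

{"name": "servo_tool", "arguments": {"rows": [[3,-4,40,0,-1],[3,-4,78,0,-1],[3,-4,93,0,-1],[3,-4,93,0,-1],[3,-4,93,0,1],[3,-4,93,0,1],[3,-4,93,0,1],[3,-4,93,0,1],[3,-4,93,0,1],[3,-4,93,0,1]], "newtons": 35}}

```text
time: 10.45
eef_pos: [0.5585, 0.2515, 0.1377]
ee_rot: [-1.768, 2.591, 0.002]
force: [2.1, 8.7, 1.6]
finger_gap: 0.149
```

Gripped (gap ≈ 13 mm). The 9 N along the tray means the jaws sit about 1.5 mm off, so I'll relieve that while starting the arc.

{"name": "servo_tool", "arguments": {"rows": [[-1.5,0,0,0,1],[1,0,-7.4,0,1],[4,0,-14.8,0,1],[7,0,-21.9,0,1],[10.4,0,-28.9,0,1],[10.4,0,-28.9,0,1]]}}

```text
time: 11.2
eef_pos: [0.5542, 0.241, 0.1666]
ee_rot: [-1.769, 2.593, 0.001]
force: [2.3, 7.0, 1.0]
finger_gap: 0.152
```

{"name": "servo_tool", "arguments": {"rows": [[2.4,0,-6.8,0,1],[6.6,0,-13.4,0,1],[11.1,0,-19.8,0,1],[16,0,-26,0,1],[21,0,-31.9,0,1],[26.5,0,-37.5,0,1],[32.2,0,-42.9,0,1],[38.2,0,-47.9,0,1],[44.4,0,-52.7,0,1],[51,0,-57.1,0,1],[57.6,0,-61.3,0,1],[64.4,0,-65.1,0,1]]}}

```text
time: 12.7
eef_pos: [0.5307, 0.1816, 0.2334]
ee_rot: [-1.768, 2.59, 0.001]
force: [-0.8, 11.1, 12.9]
finger_gap: 0.145
```

{"name": "servo_tool", "arguments": {"rows": [[7,0,-3.4,0,1],[7,0,-3.4,0,1],[7,0,-3.4,0,1],[7,0,-3.4,0,1],[7,0,-3.4,0,1],[7,0,-3.4,0,1],[7,0,-3.4,0,1],[7,0,-3.4,0,1],[7,0,-3.4,0,1],[7,0,-3.4,0,1]]}}

```text
time: 13.95
eef_pos: [0.5281, 0.1751, 0.2367]
ee_rot: [-1.768, 2.59, 0.001]
force: [-1.6, 10.4, 12.3]
finger_gap: 0.15
```

```bash
python3 - <<'E'
from h import *
o=ctrl.get_obs();print(o["time"],o["eef_pos"],o["finger_gap"],o["force"])
t=vision.get_image("top");s=vision.get_image("side")
cv2.imwrite("pics/c5.png",np.hstack([cv2.resize(t["image"][185:335,145:365],(440,300)),cv2.resize(s["image"][170:350,240:450],(350,300))]))
E
```

```text
13.95 [0.52814061 0.17507693 0.23671478] 0.14987484408478433 [-1.61403118 10.44432429 12.32820075]
```

View pics/c5.png

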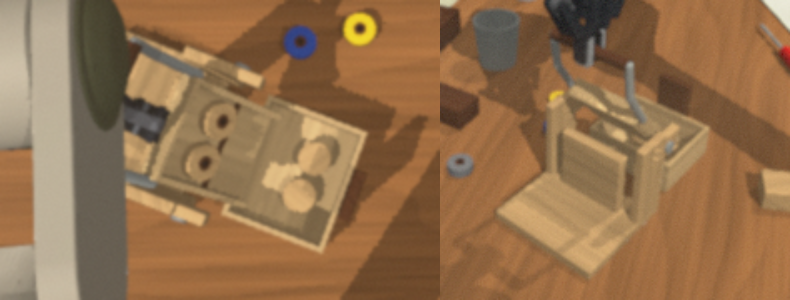

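Both front wheels are in the box at (317,155) and (300,195), and the back pair is still behind the strip at (220,122) and (207,163). I'll lower along the same arc.

{"name": "servo_tool", "arguments": {"rows": [[-7.1,0,3.4,0,1],[-13.9,0,7.2,0,1],[-20.6,0,11.4,0,1],[-27.1,0,15.8,0,1],[-33.3,0,20.6,0,1],[-39.3,0,25.6,0,1],[-45,0,31,0,1],[-50.4,0,36.6,0,1],[-55.5,0,42.5,0,1],[-60.4,0,48.7,0,1],[-64.9,0,55.1,0,1],[-69.1,0,61.7,0,1]]}}

```text
time: 15.55
eef_pos: [0.5531, 0.2377, 0.1717]
ee_rot: [1.769, -2.594, 0.001]
force: [2.2, -0.4, 2.4]
finger_gap: 0.151
```

{"name": "servo_tool", "arguments": {"rows": [[-3.9,0,6.8,0,1],[-7.4,0,13.8,0,1],[-10.5,0,20.9,0,1],[-13.4,0,28.3,0,1],[-14.9,0,33,0,1],[-15.8,0,35.7,0,1],[-15.8,0,35.7,0,1],[-15.8,0,35.7,0,1]]}}

```text
time: 16.55
eef_pos: [0.5588, 0.2517, 0.1388]
ee_rot: [1.77, -2.595, 0.003]
force: [-5.0, -11.6, 17.0]
finger_gap: 0.148
```

The tray is on its rest. Release gently and rise.

{"name": "servo_tool", "arguments": {"rows": [[1,0,-1,0,1],[1,0,-1,0,0.4],[1,0,-1,0,0.2],[1,0,-1,0,0],[1,0,-1,0,0],[1,0,-30,0,0],[1,0,-80,0,0],[1,0,-130,0,0],[-60,0,-140,0,0],[-100,0,-140,0,0],[-100,0,-140,0,0]]}}

```text
time: 17.92
eef_pos: [0.5954, 0.3481, 0.2754]
ee_rot: [1.773, -2.592, -0.001]
force: [0.1, 0.1, -0.3]
finger_gap: 0.5
```

```bash
python3 - <<'E'
from h import *
o=ctrl.get_obs();print(o["time"],o["eef_pos"],o["finger_gap"],o["force"])
t=vision.get_image("top");s=vision.get_image("side")
cv2.imwrite("pics/c6.png",np.hstack([cv2.resize(t["image"][185:335,145:365],(440,300)),cv2.resize(s["image"][170:350,240:450],(350,300))]))
for r in vision.landmark_of(s,"tray_bar")[:1]:print(r["xy"],"start 300.9 262.6")
E
```

```text
17.925 [0.59539059 0.34807437 0.27538434] 0.49967799688432163 [ 0.05588488  0.10766577 -0.27864802]
[298.3, 260.8] start 300.9 262.6
```

View pics/c6.png

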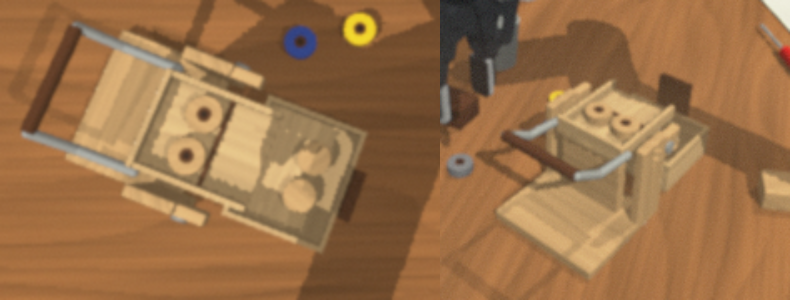

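The tray is level again with its back pair at (203,113) and (186,156). The front wheels are in the upright box at (312,157) and (300,194), and the gripper is clear. Handing in.

```bash
python3 -c "
from plant import ctrl
print(ctrl.finish_job())"
```

```text
the job is handed in; nothing more can be done
None
```

I put the box under the tray mouth and tipped the tray along its arc to about 0.85 rad. I then lowered it to its rest, let go and backed off, and handed the job in at about 18 s of the 59 s allowed.

- **Last pictures:** The tray is level, with the two back wheels still behind the strip. The box is upright on the bench with two wheel discs in it. The gripper is clear of everything, with wrist force about 0.3 N. The blue, yellow and grey decoy wheels were not moved.
- **Small disagreements:**
  - **Bar position:** The three cameras placed the tray bar about 2 to 4 mm apart.
  - **Wrist force:** Because of that offset, wrist force during the bar work read up to about 21 N, far below the limit.
  - **Bar after lowering:** It was found 2 to 3 pixels from where it started in the side view, which I take as network scatter.
  - **Wheel holes:** The centre holes of the wheels in the box did not show clearly in the low-resolution shadowed view.

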